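Start the garage battery charger

ROBOT

A 6-joint arm with a two-finger parallel gripper is mounted at the origin on the work surface. World frame = base frame: x ahead of the robot, y to its left, z up, the work surface at z = 0. Lengths are in mm, angles in rad, forces in N, time in s.
With the tool pointing down it reaches from about 350 to 975 mm from the base axis. Payload 7.1 kg.
Tool frame: the origin (TCP) lies at the very end of the fingers, on their centre line; the grasp point (between the pads) lies 19 mm behind it (ctrl.grasp_offset is the distance from the TCP to the grasp point, in mm); z points along the fingers, y is the line along which they close (so a half turn about z gives the same grasp; the last joint's range is limited). The gripper opens to 88 mm and grips with 3 to 60 N. Pads are 20 mm wide; open, the fingers measure 115 mm over their backs; the gripper's body (75 mm by 178 mm) begins 61 mm behind the grasp point.
Start: joints at [-0.019, 0.423, 1.63, -0, 1.089, -0.019], TCP at [624.984, 0.026, 183.475] pointing down, gripper open.
Joint ranges: [-3, 3], [-0.9, 2.11], [0.09, 2.58], [-1.31, 4.45], [0.11, 2.69], [-2.54, 2.54]. Speed limits (rad/s): [2.39, 2.39, 3.01, 3.14, 3.14, 3.14].

INTERFACE

Orientations are given as a rotation vector (axis times angle).
In Python, from workcell import ctrl, viewer, ticket, models gives the robot as it stands.
- The arm moves only by the tool play_rows, never from a script. Its arguments are lists of equal length, an entry for each row: "dp": the shift along the world's x, y, z in mm, a list of three; "yaw": the turn about the world's z in degrees. In form: {"dp": [[tx, ty, tz], ...], "yaw": [yaw, ...]}. A call has 1 to 8 rows; each row shifts and turns the commanded pose from where the row before left it; what a row does not reach is not made up. A row lasts 1/12 s, in which the tool goes at most 41.7 mm and 7.16 degrees, less where a joint would pass 70% of its speed; a pose out of reach is approached as far as the arm can. A call is refused whole if a number of a shift passes 41.7 or a number of a turn 7.16, either way. A call with a gripper value outside its range is refused whole. "gripper" is the closure, from 0 (fully open) to 1 (shut), set as the call begins (left out, the last holds). The fingers move at their own pace and stop on an object; the grip force is fixed at half the most. Time passes only in rows, so rows that do not move let the fingers close. It gives the time, the measured TCP pose, the force, the opening and the grip force at its end, in the units of the state.
- ctrl.get_obs(): the state, without advancing time (a new reading comes with each control period).
- viewer.get_image(name): name is "scene" or "side" or "wrist"; returns a dict with "pixels" (420x560x3 uint8, red, green, blue), "range_z" (420x560 float32, mm along the optical axis (not along the pixel's ray), 0 where there is no reading), "fx", "fy", "cx", "cy" (pixels), "dist_coeffs" ([k1, k2, p1, p2, k3] as OpenCV has them; the pictures are not rectified), "T" (4x4, takes a point from camera to world coordinates); the wrist camera has in their place "hand_eye" (4x4, takes a point from camera to tool coordinates, whose origin is the TCP and whose axes are the flange's). Camera axes: x right, y up, looking along -z (the intrinsics and any distortion apply to the point x, -y, -z); pixel columns grow to the right and rows downward; lengths in mm; the calibration is good to about 2 mm. A picture is of the moment at which its call begins: read the wrist's pose just before it.
- ticket.close_job(): hands the job in; it is judged then, once.
Trained networks look in a picture, given as the dict that the camera call returned (one of the last four; its "shot" number tells which), for a name from the list of things; names that differ only in an ending like _2 or _b are one class to them, and where a whole thing is asked for, a point or a joint stands for the part that bears it (a point fixed in the world has none). Each returns a list of dicts, best first, with "conf" (0 to 1); they miss things now and then, are a little off and sometimes report something else, mostly with a low value. They report only what shows in the picture. A call takes as long as a camera call.
- models.look_for(picture, name): "bbox" ([centre column, centre row, width, height] in pixels, round what is visible of it).
- models.landmark_of(picture, name): "location" ([column, row] in pixels: a listed point, or the origin of a listed thing).
The state is a dict: "t": time; "qpos": joint angles; "qvel": joint speeds; "joint_torque": joint torques, N m; "ee_pos": TCP position; "orientation": TCP orientation; "ft_force": force on the tool from outside, world axes, zero at the start; "moment": the same for the moment, N m; "width": finger opening in mm; "grasp_force": force on a finger pad.
Only numpy, scipy, OpenCV 4.12 (cv2) and the standard library are available. Lean on these libraries where they do the work, as an engineer would, in place of code of your own. Each camera call takes 0.05 s, during which the arm holds its last target. There are 200 camera calls.

TASK

Start the e-bike battery charging: on the red charger, press the blue key (choose the battery) fully in and let it come back up, then press the green key (start) fully in and let it come back up. Do not press the red or the yellow key, and never have the blue and green keys down together.

Things in the scene. Friction and masses are not known exactly. Their poses are not given: they have to be found in the camera images.
- key_blue_top (a point): Blue spring key (choose battery), pressed first. Round cap 36 mm across in a black 52 mm collar. Point: centre of its top face, z up, moving with the key; unpressed it is 134 mm above the bench, 24 mm above the panel, 12 mm above the collar. It goes straight down 8 mm to its stop and springs back; it gives from 1.5 N and is fully in at 5 N; 5 mm counts as pressed.
- key_green_top (a point): Green spring key (start), pressed second. Built as the blue key; point: centre of its top face. The four keys stand in one straight row, 72 mm apart, on the flat grey top of a red charger fixed to the bench. The order of the colours, the charger's place and its turn (up to 20 degrees) differ from run to run.
- key_red_top (a point): Red spring key, not to be pressed. Built as the blue key and in the same row; point: centre of its top face. Pushed 3 mm or more it counts as pressed.
- key_yellow_top (a point): Yellow spring key, not to be pressed. Built as the red key, same row; point: centre of its top face. Behind the row lie a display, small loose things and a black battery pack, all lower than the unpressed key tops; loose things around the charger are at most 80 mm high.

How it is judged (in metres and radians):
On the way, in this order (a step that is already met when the one before it is completed fails the run):
1. the blue key is pressed in (5 mm or more) while the green one is up (height (world z) of key_blue_top below 0.129 m and height (world z) of key_green_top above 0.132 m), for 0.1 s.
2. the blue key has come back up (height (world z) of each of key_blue_top, key_green_top above 0.132 m), for 0.1 s.
3. the green key is pressed in (5 mm or more) while the blue one is up (height (world z) of key_green_top below 0.129 m and height (world z) of key_blue_top above 0.132 m), for 0.1 s.
At the end, for the whole second after the job is handed in: All four keys are back up, each within 2 mm of its unpressed height, after blue and then green were pressed (all of step 2 and height (world z) of each of key_red_top, key_yellow_top above 0.132 m); the robot touches nothing.
It fails at once if the red key is pressed (3 mm or more) (height (world z) of key_red_top below 0.131 m).
It fails at once if the yellow key is pressed (3 mm or more) (height (world z) of key_yellow_top below 0.131 m).
It fails at once if the blue and green keys are down together (3 mm or more each) (height (world z) of each of key_blue_top, key_green_top below 0.131 m).
It also fails if it takes over 32 s, if anything falls off the work surface, if the arm or the gripper's body presses on something with over 40 N, if the wrist force passes 120 N, or if a joint passes its speed limit or range.

## Working session

There is one attempt and no reset: what is moved stays moved. The work goes in short steps, Python scripts to look and compute and a tool call to move; the robot and the scene stay as the last step left them, time stands still between calls to the robot, and variables do not carry over. Pictures are saved under pics/ and viewed, at most 10 in all, crops included, and the job is handed in when it is done.

Besides the shell and the picture viewer there is one more tool, called after "Request:" as a command line: name --pt "numbers of a row" for each row, then --argument value for the rest. play_rows: Moves the arm, as the interface text tells. Its arguments: {"type":"object","properties":{"dp":{"type":"array"},"yaw":{"type":"array"},"gripper":{"type":"number"}},"required":["dp","yaw"]}

```bash
mkdir -p pics
cat > h.py <<'E'
import numpy as np, cv2
from scipy.spatial.transform import Rotation as R
from workcell import ctrl, viewer, ticket, models
def cam(name):
    o=ctrl.get_obs(); p=viewer.get_image(name)
    if 'T' in p: T=np.array(p['T'])
    else:
        W=np.eye(4); W[:3,:3]=R.from_rotvec(o['orientation']).as_matrix(); W[:3,3]=o['ee_pos']; T=W@np.array(p['hand_eye'])
    return o,p,T
def ray(p,T,uv):
    K=np.array([[p['fx'],0,p['cx']],[0,p['fy'],p['cy']],[0,0,1]])
    n=cv2.undistortPoints(np.array([[uv]],float),K,np.array(p['dist_coeffs']))[0,0]
    return T[:3,3],T[:3,:3]@np.array([n[0],-n[1],-1])
def onz(p,T,uv,z):
    o,d=ray(p,T,uv); return o+d*(z-o[2])/d[2]
def find(name):
    o,p,T=cam(name)
    for c in ['blue','green','red','yellow']:
        for l in models.landmark_of(p,f'key_{c}_top')[:2]:
            print(name,c,round(l['conf'],2),np.round(l['location']),np.round(onz(p,T,l['location'],134),1))
    return o,p,T
E
python3 - <<'E'
from h import *
for n in ['scene','side','wrist']:
    o,p,T=find(n); cv2.imwrite(f'pics/{n}0.png',p['pixels'][:,:,::-1])
print({k:np.round(v,2) for k,v in o.items()})
E
```

```text
scene blue 0.51 [127. 167.] [ 480.3 -239.2  134. ]
scene green 0.86 [166. 178.] [ 486.6 -164.   134. ]
scene red 0.62 [242. 203.] [503.  -22.1 134. ]
scene yellow 0.63 [204. 192.] [498.3 -89.  134. ]
side blue 0.7 [343. 130.] [ 492.8 -232.   134. ]
side blue 0.24 [318. 194.] [500.1 -20.2 134. ]
side green 0.65 [339. 147.] [ 488.9 -170.   134. ]
side red 0.63 [317. 194.] [501.1 -17.3 134. ]
side yellow 0.76 [327. 168.] [499.3 -98.4 134. ]
wrist blue 0.5 [133. 389.] [ 490.5 -165.6  134. ]
wrist green 0.67 [135. 389.] [ 492.5 -166.   134. ]
wrist red 0.58 [120. 240.] [501.4 -19.8 134. ]
wrist yellow 0.48 [127. 323.] [496.  -94.6 134. ]
{'t': np.float64(0.5), 'qpos': array([-0.02,  0.42,  1.63, -0.  ,  1.09, -0.02]), 'qvel': array([ 0., -0.,  0.,  0.,  0., -0.]), 'joint_torque': array([-0.000e+00, -5.441e+01, -2.738e+01,  6.000e-02,  2.000e-02,
       -0.000e+00]), 'ee_pos': array([6.2496e+02, 4.0000e-02, 1.8345e+02]), 'orientation': array([-2.22, -2.22,  0.  ]), 'ft_force': array([ 0.11, -0.25,  0.77]), 'moment': array([ 0.04, -0.06, -0.04]), 'grasp_force': np.float64(0.0), 'width': np.float64(87.92)}
```

View pics/scene0.png

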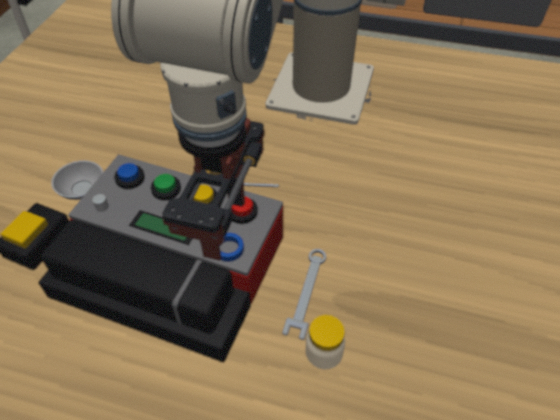

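View pics/wrist0.png

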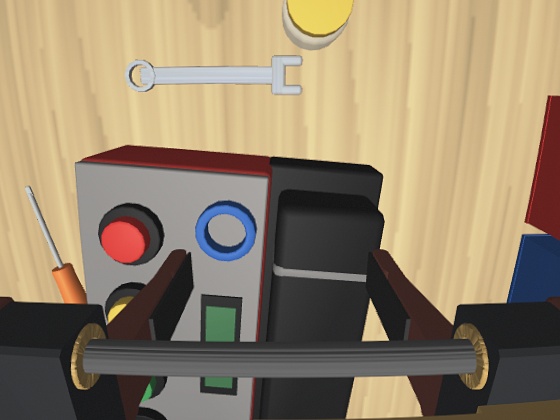

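The scene view shows the row red (242,203), yellow (204,192), green (166,178), blue (127,167). The networks agree with this, except for the wrist "blue", which is really green. In the wrist view the fingers close along world x and red is near (125,240). I'll shut the gripper and move above blue.

Request:
play_rows --pt "-17.5 -29.5 0" --pt "-17.5 -29.5 0" --pt "-17.5 -29.5 0" --pt "-17.5 -29.5 0" --pt "-17.5 -29.5 0" --pt "-17.5 -29.5 0" --pt "-17.5 -29.5 0" --pt "-17.5 -29.5 0" --yaw '[0,0,0,0,0,0,0,0]' --gripper 1

```text
t: 1.42
ee_pos: [484.0, -237.2, 183.7]
orientation: [2.221, 2.221, 0.0]
ft_force: [0.5, 0.6, -0.5]
width: 37.8
grasp_force: 0.0
```

Request:
play_rows --pt "0 0 0" --pt "0 0 0" --pt "0 0 0" --pt "0 0 0" --yaw '[0,0,0,0]'

```text
t: 1.75
ee_pos: [485.6, -235.2, 183.5]
orientation: [2.22, 2.222, 0.0]
ft_force: [-0.6, -0.2, 0.1]
width: 11.6
grasp_force: 0.0
```

Run:
```python
from h import *
for n in ['scene','side','wrist']:
    o,p,T=find(n)
    cv2.imwrite(f'pics/{n}1.png',p['pixels'][:,:,::-1])
    # colour blobs: cap top face centroid by colour and depth at z~134
    v,u=np.mgrid[0:420:1,0:560:1]; z=p['range_z']
    K=np.array([[p['fx'],0,p['cx']],[0,p['fy'],p['cy']],[0,0,1]])
    n2=cv2.undistortPoints(np.stack([u.ravel(),v.ravel()],1).astype(float)[:,None],K,np.array(p['dist_coeffs']))[:,0]
    P=np.stack([n2[:,0],-n2[:,1],-np.ones(len(n2))],1)*z.ravel()[:,None]
    P=P@T[:3,:3].T+T[:3,3]
    hsv=cv2.cvtColor(p['pixels'],cv2.COLOR_RGB2HSV).reshape(-1,3)
    for c,(a,b) in dict(blue=(100,130),green=(50,85),yellow=(20,35),red=(-1,6)).items():
        m=(hsv[:,0]>=a)&(hsv[:,0]<=b)&(hsv[:,1]>120)&(hsv[:,2]>60)&(abs(P[:,2]-134)<5)&(z.ravel()>0)
        if m.sum()>20:
            q=P[m]; lo,hi=q.min(0),q.max(0)
            print(' blob',c,m.sum(),np.round(np.median(q,0),1),'ext',np.round(lo[:2]),np.round(hi[:2]))
print(np.round(o['ee_pos'],1),o['width'],o['t'])
```

```text
scene blue 0.6 [130. 167.] [ 478.2 -234.3  134. ]
scene green 0.77 [165. 175.] [ 479.5 -169.1  134. ]
scene red 0.92 [242. 204.] [506. -21. 134.]
scene yellow 0.69 [201. 190.] [495.2 -97.  134. ]
 blob blue 247 [ 487.2 -235.8  133. ] ext [ 467. -255.] [ 503. -220.]
 blob green 261 [ 494.  -164.3  133.2] ext [ 475. -181.] [ 509. -148.]
 blob yellow 282 [499.9 -93.4 133.4] ext [ 481. -112.] [516. -77.]
 blob red 283 [505.8 -22.  133.6] ext [487. -39.] [522.  -6.]
side blue 0.61 [345. 131.] [ 488.1 -228.2  134. ]
side green 0.45 [338. 150.] [ 489.7 -158.3  134. ]
side red 0.58 [317. 194.] [501.2 -19.  134. ]
side yellow 0.64 [325. 169.] [501.8 -93.2 134. ]
 blob blue 124 [ 485.3 -233.1  132.6] ext [ 469. -250.] [ 503. -218.]
 blob green 137 [ 491.4 -162.6  132.5] ext [ 475. -179.] [ 509. -147.]
 blob yellow 177 [497.9 -89.4 132.6] ext [ 480. -109.] [515. -74.]
 blob red 202 [503.5 -18.8 132.6] ext [487. -37.] [521.  -2.]
wrist blue 0.66 [279. 215.] [ 483.7 -235.6  134. ]
wrist green 0.8 [289. 117.] [ 490.4 -165.3  134. ]
wrist yellow 0.74 [301.   5.] [497.8 -94.4 134. ]
 blob blue 1710 [ 484.3 -235.3  134.1] ext [ 467. -254.] [ 501. -219.]
 blob green 1867 [ 491.7 -163.8  134.2] ext [ 473. -182.] [ 508. -148.]
 blob yellow 1522 [496.5 -99.9 134.2] ext [ 479. -111.] [514. -91.]
[ 485.1 -235.8  183.4] 0.26940392932509516 2.25
```

View pics/wrist1.png

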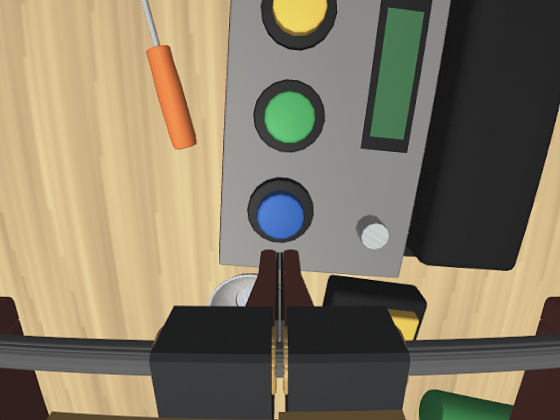

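The wrist view shows blue at (280,215) and green at (289,117), and the shut fingers are already over blue at about (484.5,-236). Pressing now.

Request:
play_rows --pt "0 0 -20" --pt "0 0 -18" --pt "0 0 -8" --pt "0 0 -3" --pt "0 0 -3" --pt "0 0 -3" --pt "0 0 -1.5" --pt "0 0 0" --yaw '[0,0,0,0,0,0,0,0]'

```text
t: 3.17
ee_pos: [485.2, -236.1, 127.2]
orientation: [2.221, 2.221, 0.0]
ft_force: [-0.3, -0.5, 0.5]
width: 0.5
grasp_force: 0.0
```

Request:
play_rows --pt "0 0 0" --pt "0 0 0" --pt "0 0 0" --yaw '[0,0,0]'

```text
t: 3.42
ee_pos: [485.2, -236.1, 127.3]
orientation: [2.221, 2.221, 0.0]
ft_force: [-0.4, -0.6, 0.1]
width: 0.6
grasp_force: 0.0
```

The force is near zero where about 4 N was expected, so I'll look before trusting this press.

Run:
```python
from h import *
a=[]
for n in ['side','wrist']:
    o,p,T=cam(n); a.append((n,p))
    print(n,np.round(o['ft_force'],2),np.round(o['ee_pos'],1))
s=cv2.resize(a[0][1]['pixels'][80:230,260:430],None,fx=2.35,fy=2.8)
w=cv2.resize(a[1][1]['pixels'][60:380,130:480],(400,420))
cv2.imwrite('pics/press.png',np.hstack([cv2.resize(s,(400,420)),w])[:,:,::-1])
```

```text
side [-0.44 -0.61  0.12] [ 485.2 -236.1  127.3]
wrist [-0.93 -0.86  0.41] [ 485.2 -236.1  127.3]
```

View pics/press.png

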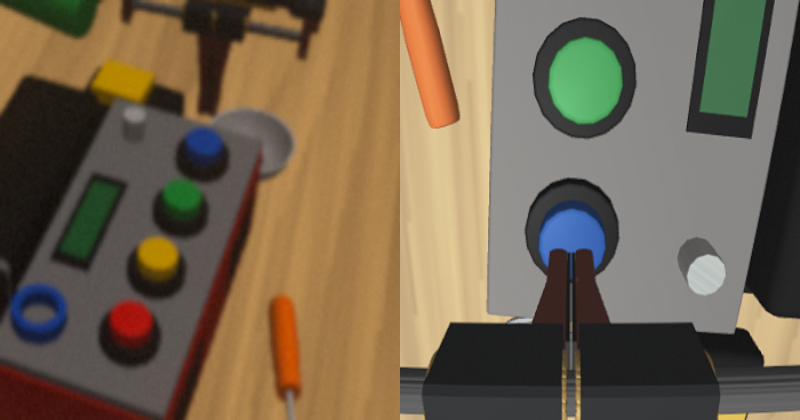

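In the side crop the fingertips, at about (210,110), are clear of the blue cap at (205,145). In the wrist crop they only reach the cap's lower edge. So the actual tip isn't where the TCP reading says it is, and I'll check it against depth.

```bash
cat >> h.py <<'E'
def cloud(p,T):
    v,u=np.mgrid[0:420,0:560]; z=p['range_z']
    K=np.array([[p['fx'],0,p['cx']],[0,p['fy'],p['cy']],[0,0,1]])
    n=cv2.undistortPoints(np.stack([u.ravel(),v.ravel()],1).astype(float)[:,None],K,np.array(p['dist_coeffs']))[:,0]
    P=np.stack([n[:,0],-n[:,1],-np.ones(len(n))],1)*z.ravel()[:,None]
    P=P@T[:3,:3].T+T[:3,3]; P[z.ravel()<=0]=np.nan
    return P.reshape(420,560,3)
def proj(p,T,X):
    c=np.linalg.inv(T)@np.r_[X,1]; K=np.array([[p['fx'],0,p['cx']],[0,p['fy'],p['cy']],[0,0,1]])
    return cv2.projectPoints(np.array([[c[0],-c[1],-c[2]]]),np.zeros(3),np.zeros(3),K,np.array(p['dist_coeffs']))[0].ravel()
E
python3 - <<'E'
from h import *
for n in ['scene','side','wrist']:
    o,p,T=cam(n); P=cloud(p,T)
    print(n,'tcp px',np.round(proj(p,T,o['ee_pos'])), 'key px',np.round(proj(p,T,[484.5,-236.3,134])))
    hsv=cv2.cvtColor(p['pixels'],cv2.COLOR_RGB2HSV)
    m=(hsv[...,0]>100)&(hsv[...,0]<130)&(hsv[...,1]>120)&(hsv[...,2]>60)&(np.linalg.norm(P[...,:2]-[484.5,-236.3],axis=2)<30)
    print(' blue',m.sum(),np.round(np.nanmedian(P[m],0),1),np.nanmax(P[m][:,2]))
    # finger points: near TCP column, above 140
    f=(np.linalg.norm(P[...,:2]-[485,-236],axis=2)<70)&(P[...,2]>138)&(P[...,2]<230)
    q=P[f]
    for z0 in range(138,230,10):
        s=q[(q[:,2]>=z0)&(q[:,2]<z0+10)]
        if len(s)>5: print('  z',z0,len(s),np.round(np.min(s,0)),np.round(np.max(s,0)))
    cv2.imwrite(f'pics/{n}2.png',p['pixels'][:,:,::-1])
E
```

```text
scene tcp px [128. 172.] key px [128. 169.]
 blue 295 [ 489.1 -234.8  132.8] 136.04686725063266
  z 158 8 [ 476. -241.  162.] [ 493. -225.  168.]
  z 168 72 [ 474. -246.  168.] [ 495. -224.  178.]
  z 178 85 [ 474. -246.  178.] [ 496. -223.  188.]
  z 188 76 [ 475. -247.  188.] [ 496. -223.  198.]
  z 198 80 [ 474. -245.  198.] [ 497. -223.  208.]
  z 208 79 [ 473. -245.  208.] [ 499. -222.  218.]
  z 218 55 [ 472. -247.  218.] [ 499. -223.  227.]
  z 228 6 [ 492. -242.  228.] [ 500. -222.  230.]
side tcp px [347. 132.] key px [347. 129.]
 blue 133 [ 485.3 -232.8  132.5] 135.96585064950568
  z 158 6 [ 480. -230.  165.] [ 493. -224.  168.]
  z 168 39 [ 475. -242.  168.] [ 494. -220.  178.]
  z 178 36 [ 476. -241.  178.] [ 493. -221.  188.]
  z 188 34 [ 474. -227.  188.] [ 494. -221.  198.]
  z 198 42 [ 474. -232.  198.] [ 495. -222.  208.]
  z 208 50 [ 472. -227.  208.] [ 496. -220.  218.]
  z 218 56 [ 470. -245.  218.] [ 497. -222.  228.]
  z 228 7 [ 472. -226.  228.] [ 497. -222.  230.]
wrist tcp px [281. 241.] key px [281. 246.]
 blue 2071 [ 484.2 -229.7  134. ] 180.9529895319092
  z 158 32 [ 476. -226.  166.] [ 491. -224.  168.]
  z 168 322 [ 475. -226.  168.] [ 493. -223.  178.]
  z 178 473 [ 475. -246.  178.] [ 493. -223.  188.]
  z 188 479 [ 474. -227.  188.] [ 494. -223.  198.]
  z 198 663 [ 472. -227.  198.] [ 495. -223.  208.]
  z 208 875 [ 471. -227.  208.] [ 496. -223.  218.]
  z 218 250 [ 482. -236.  218.] [ 491. -224.  228.]
  z 228 10 [ 482. -225.  228.] [ 486. -224.  230.]
```

View pics/side2.png

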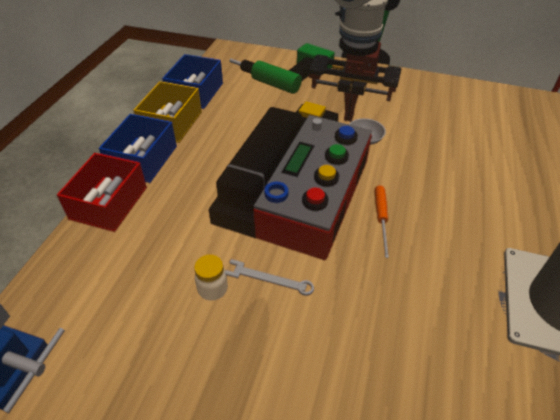

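Depth from all three cameras puts the true fingertips at z≈165, while the reported TCP is 127. So with the gripper shut, the tips end about 38 mm above the nominal TCP. Their xy, about (484.5,-235), is good and the key is still untouched at 134. The body stays clear by about 40 mm, so I'll go lower and watch the force.

Request:
play_rows --pt "0 0 -12" --pt "0 0 -10" --pt "0 0 -4" --pt "0 0 -2" --pt "0 0 0" --pt "0 0 0" --yaw '[0,0,0,0,0,0]'

```text
t: 4.17
ee_pos: [485.0, -236.0, 99.0]
orientation: [-2.221, -2.221, 0.0]
ft_force: [-0.3, 1.5, 0.1]
width: 0.6
grasp_force: 0.0
```

Run:
```python
from h import *
for n in ['wrist','side']:
    o,p,T=cam(n); P=cloud(p,T)
    hsv=cv2.cvtColor(p['pixels'],cv2.COLOR_RGB2HSV)
    d=(np.linalg.norm(P[...,:2]-[485,-236],axis=2)<40)
    b=(hsv[...,0]>100)&(hsv[...,0]<130)&(hsv[...,1]>120)&(hsv[...,2]>60)
    f=d&~b&(P[...,2]>125)&(P[...,2]<200); q=P[f]
    print(n,np.round(o['ee_pos'],1),np.round(o['ft_force'],1),'blue z',np.round(np.nanmedian(P[d&b][:,2]),1),'low finger z',np.round(np.sort(q[:,2])[:12],0))
    cv2.imwrite(f'pics/{n}3.png',p['pixels'][:,:,::-1])
```

```text
wrist [ 485. -236.   99.] [-0.3  1.5  0.1] blue z 133.9 low finger z [126. 127. 128. 130. 131. 131. 131. 132. 132. 133. 133. 133.]
side [ 485.2 -236.1   99.2] [-0.1  0.   0.4] blue z 132.3 low finger z [125. 125. 125. 125. 125. 126. 126. 126. 126. 126. 126. 127.]
```

Near contact now, so I'll continue down in small steps.

Request:
play_rows --pt "0 0 -2" --pt "0 0 -2" --pt "0 0 0" --pt "0 0 0" --yaw '[0,0,0,0]'

```text
t: 4.6
ee_pos: [485.2, -236.1, 95.1]
orientation: [2.221, 2.221, 0.0]
ft_force: [0.4, 0.1, 1.0]
width: 0.3
grasp_force: 0.7
```

Request:
play_rows --pt "0 0 -2" --pt "0 0 -1" --pt "0 0 0" --pt "0 0 0" --yaw '[0,0,0,0]'

```text
t: 4.93
ee_pos: [485.2, -236.1, 92.1]
orientation: [2.221, 2.221, 0.0]
ft_force: [1.0, -0.7, 3.2]
width: 0.3
grasp_force: 1.3
```

The force is 3.2 N, so the key is about 4 mm in and contact was at z≈96. The stop should be at about 88.

Request:
play_rows --pt "0 0 -2" --pt "0 0 -1.5" --pt "0 0 0" --pt "0 0 0" --yaw '[0,0,0,0]'

```text
t: 5.27
ee_pos: [485.2, -236.1, 88.6]
orientation: [2.221, 2.221, 0.0]
ft_force: [0.2, -0.3, 4.0]
width: 0.5
grasp_force: 2.1
```

Run:
```python
from h import *
for n in ['wrist','side']:
    o,p,T=cam(n); P=cloud(p,T)
    hsv=cv2.cvtColor(p['pixels'],cv2.COLOR_RGB2HSV)
    d=(np.linalg.norm(P[...,:2]-[485,-236],axis=2)<19)
    b=(hsv[...,0]>100)&(hsv[...,0]<130)&(hsv[...,1]>120)&(hsv[...,2]>60)
    print(n,np.round(o['ee_pos'],1),np.round(o['ft_force'],1),'blue z',np.round(np.nanmedian(P[d&b][:,2]),1))
```

```text
wrist [ 485.2 -236.1   88.6] [ 0.2 -0.3  4. ] blue z 127.3
side [ 485.2 -236.1   88.6] [0.  1.1 4.5] blue z 126.0
```

Blue is at about 127 mm. One more millimetre or so takes it to the stop, then I'll lift.

Request:
play_rows --pt "0 0 -1.3" --pt "0 0 -0.5" --pt "0 0 0" --pt "0 0 0" --yaw '[0,0,0,0]'

```text
t: 5.7
ee_pos: [485.3, -236.1, 87.1]
orientation: [2.221, 2.221, 0.0]
ft_force: [-1.2, -0.1, 8.3]
width: 0.4
grasp_force: 4.1
```

Request:
play_rows --pt "0 0 10" --pt "0 0 20" --pt "0 0 5" --pt "0 0 0" --pt "0 0 0" --pt "0 0 0" --yaw '[0,0,0,0,0,0]'

```text
t: 6.2
ee_pos: [484.3, -235.6, 120.9]
orientation: [-2.22, -2.22, 0.001]
ft_force: [0.1, 0.2, 0.4]
width: 0.3
grasp_force: 0.0
```

Request:
play_rows --pt "1.5 17.75 0" --pt "1.5 17.75 0" --pt "1.5 17.75 0" --pt "1.5 17.75 0" --pt "0 0 0" --pt "0 0 0" --pt "0 0 0" --yaw '[0,0,0,0,0,0,0]'

```text
t: 6.78
ee_pos: [490.8, -165.3, 121.2]
orientation: [-2.221, -2.222, 0.001]
ft_force: [0.4, -1.5, -0.5]
width: 0.5
grasp_force: 0.0
```

Run:
```python
from h import *
for n in ['wrist','side']:
    o,p,T=find(n); P=cloud(p,T)
    hsv=cv2.cvtColor(p['pixels'],cv2.COLOR_RGB2HSV)
    for c,(a,b,xy) in dict(blue=(100,130,(485,-236)),green=(50,85,(491,-165))).items():
        m=(hsv[...,0]>=a)&(hsv[...,0]<=b)&(hsv[...,1]>120)&(hsv[...,2]>60)&(np.linalg.norm(P[...,:2]-xy,axis=2)<22)
        print(c,np.round(np.nanmedian(P[m],0),1))
    f=(np.linalg.norm(P[...,:2]-[491,-165],axis=2)<25)&(P[...,2]>140)&(P[...,2]<185); q=P[f]
    print('tip',np.round(np.nanmin(q,0)),np.round(np.nanmax(q,0)),np.round(o['ee_pos'],1),o['t'])
    cv2.imwrite(f'pics/{n}4.png',p['pixels'][:,:,::-1])
```

```text
wrist blue 0.55 [294. 122.] [497.1 -94.5 134. ]
wrist green 0.69 [283. 249.] [ 491.4 -165.1  134. ]
wrist yellow 0.91 [294. 122.] [496.9 -94.5 134. ]
blue [ 489.3 -224.3  133.9]
green [ 492.7 -158.   134. ]
tip [ 481. -175.  160.] [ 499. -153.  185.] [ 490.8 -165.3  121.2] 6.7833
side blue 0.59 [345. 130.] [ 489.1 -230.5  134. ]
side green 0.6 [338. 148.] [ 490.2 -164.8  134. ]
side red 0.73 [315. 191.] [505.8 -25.8 134. ]
side yellow 0.69 [325. 169.] [501.9 -92.8 134. ]
blue [ 479.6 -232.7  132.6]
green [ 491.5 -161.6  132.8]
tip [ 481. -176.  160.] [ 500. -150.  185.] [ 490.9 -165.6  121.6] 7.0333
```

View pics/wrist4.png

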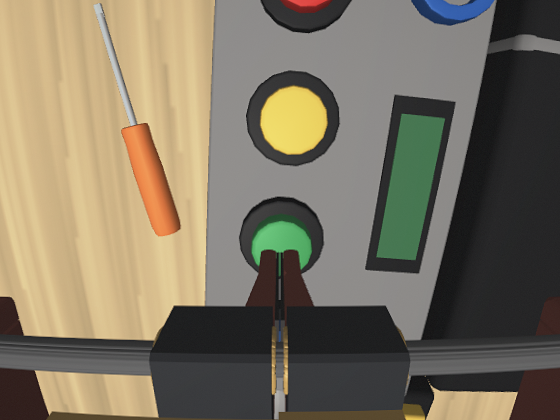

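Blue reached its stop (8 N) and is back up at 134. The wrist view shows the fingertips over the green key at (282,248), with yellow clear at (293,120). The tip xy matches green, so I'll press down to 87.

Request:
play_rows --pt "0 0 -10" --pt "0 0 -10" --pt "0 0 -5" --pt "0 0 -2" --pt "0 0 -2" --pt "0 0 -2" --pt "0 0 -2" --pt "0 0 0" --yaw '[0,0,0,0,0,0,0,0]'

```text
t: 7.95
ee_pos: [490.4, -164.7, 88.4]
orientation: [-2.221, -2.221, 0.001]
ft_force: [-4.3, 1.4, 4.3]
width: 0.5
grasp_force: 2.1
```

Request:
play_rows --pt "0 0 -1" --pt "0 0 -0.8" --pt "0 0 0" --pt "0 0 0" --pt "0 0 0" --yaw '[0,0,0,0,0]'

```text
t: 8.37
ee_pos: [490.8, -164.9, 87.1]
orientation: [-2.221, -2.221, 0.0]
ft_force: [-3.8, 0.8, 5.8]
width: 0.8
grasp_force: 3.0
```

Run:
```python
from h import *
o,p,T=cam('wrist'); P=cloud(p,T)
hsv=cv2.cvtColor(p['pixels'],cv2.COLOR_RGB2HSV)
for c,(a,b,xy) in dict(blue=(100,130,(485,-236)),green=(50,85,(491,-165)),yellow=(20,35,(497,-94))).items():
    m=(hsv[...,0]>=a)&(hsv[...,0]<=b)&(hsv[...,1]>120)&(hsv[...,2]>60)&(np.linalg.norm(P[...,:2]-xy,axis=2)<18)
    print(c,m.sum(),np.round(np.nanmedian(P[m],0),1))
print(np.round(o['ee_pos'],1),np.round(o['ft_force'],1))
```

```text
blue 315 [ 489.4 -239.9  134.2]
green 1251 [ 493.8 -156.9  125.9]
yellow 5311 [496.6 -93.  134.2]
[ 490.8 -164.9   87.1] [-3.8  0.8  5.8]
```

Request:
play_rows --pt "0 0 10" --pt "0 0 20" --pt "0 0 30" --pt "0 0 30" --pt "0 0 10" --pt "0 0 0" --pt "0 0 0" --pt "0 0 0" --yaw '[0,0,0,0,0,0,0,0]'

```text
t: 9.08
ee_pos: [490.2, -164.7, 185.7]
orientation: [-2.22, -2.22, 0.001]
ft_force: [0.1, -0.7, -0.1]
width: 0.7
grasp_force: 0.0
```

Run:
```python
from h import *
for n in ['wrist','scene']:
    o,p,T=cam(n); P=cloud(p,T)
    hsv=cv2.cvtColor(p['pixels'],cv2.COLOR_RGB2HSV)
    for c,(a,b,xy) in dict(blue=(100,130,(485,-236)),green=(50,85,(491,-165)),yellow=(20,35,(497,-94)),red=(0,6,(503,-21))).items():
        m=(hsv[...,0]>=a)&(hsv[...,0]<=b)&(hsv[...,1]>120)&(hsv[...,2]>60)&(np.linalg.norm(P[...,:2]-xy,axis=2)<18)
        print(n,c,m.sum(),np.round(np.nanmedian(P[m],0),1))
print(np.round(o['ee_pos'],1),np.round(o['ft_force'],1))
cv2.imwrite('pics/scene5.png',p['pixels'][:,:,::-1])
```

```text
wrist blue 16 [ 489.  -248.6  134.5]
wrist green 1447 [ 492.4 -164.2  134. ]
wrist yellow 2056 [496.8 -93.4 134.2]
wrist red 1423 [502.8 -27.7 134.2]
scene blue 286 [ 489.2 -234.2  132.9]
scene green 264 [ 494.  -163.8  133.2]
scene yellow 315 [500.4 -92.2 133.1]
scene red 293 [505.5 -20.3 133.1]
[ 490.  -164.6  185.3] [-1.  -0.6 -0. ]
```

View pics/scene5.png

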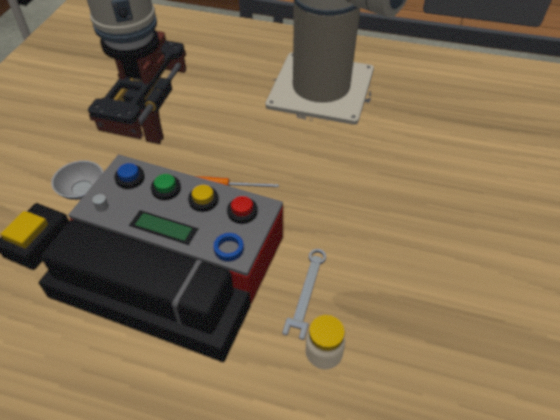

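Green was fully in at 126 mm while blue stayed at 134. The scene view shows all four keys up, from (128,173) to (242,208), and the gripper at (150,130) is well clear. Handing in.

```bash
python3 -c "
from workcell import ticket
print(ticket.close_job())"
```

```text
the job is handed in; nothing more can be done
None
```

I pressed the blue key fully in and it came back up, then did the same with green; all four keys read back up at hand-in with the gripper clear, and the job is handed in (no verdict was returned).

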